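Stand up the fallen module and lift the carrier level

TASK

With the aluminium carrier still on the bench, stand its one tipped steel module upright on the carrier floor, in the space between its neighbour and the end stop, and let go. Then take the carrier by the middle of its grip bar, lift it at least 12 cm clear of the bench, level and with all four modules standing in it, and finish while holding it still in the air, carried by nothing else. Do not knock over the other modules or disturb the jar, screwdriver and heat sink.

Things in the scene. Friction and masses are not known exactly. Their poses are not given: they have to be found in the camera images.
- carrier: open aluminium carrier, 282 x 66 mm, 0.36 kg empty, loose on the bench. Origin: centre of its underside; y along the lane, x across, z up. Floor 4 mm thick; inside 58 mm wide; side walls 22 mm high. End stop tabs (inner faces at y = +-135 mm) are 36 mm wide, 54 mm high from the bench. A post at y = 0 (10 mm along y, 40 mm across) carries the grip bar
- grip_bar (a point): centre of the carrier's black grip bar, 168 mm above the carrier's underside on the carrier's axis: the bar is 80 mm long along carrier y, 14 mm wide across (carrier x) and 20 mm tall. Axes as the carrier's
- tipped_centre (a point): the tipped module at the +y end, leaning 32 degrees, top towards +y on the end stop's edge, lower foot edge on the floor 31 mm short of the stop: a plain galvanised steel box, 50 mm across the lane (x) x 30 mm along it (y) x 100 mm tall, about 0.11 kg, loose, black fan disc on top. Point: its centre, 50 mm from its foot; z axis from foot to top. Upright it fits with its centre at carrier y = 70 to 115 mm
- inner_centre (a point): the tipped one's neighbour, at about carrier y = +30 mm, next to the post, standing upright: a plain galvanised steel box, 50 mm across the lane (x) x 30 mm along it (y) x 100 mm tall, about 0.11 kg, loose, black fan disc on top. Point: its centre, 50 mm from its foot; z axis from foot to top
- mid_centre (a point): at about carrier y = -40 mm, standing upright: a plain galvanised steel box, 50 mm across the lane (x) x 30 mm along it (y) x 100 mm tall, about 0.11 kg, loose, black fan disc on top. Point: its centre, 50 mm from its foot; z axis from foot to top
- outer_centre (a point): at about carrier y = -98 mm, standing upright: a plain galvanised steel box, 50 mm across the lane (x) x 30 mm along it (y) x 100 mm tall, about 0.11 kg, loose, black fan disc on top. Point: its centre, 50 mm from its foot; z axis from foot to top
- jar: bystander: white plastic jar with a lid, 52 mm diameter, 62 mm tall, standing on the bench beyond the carrier. Origin: centre of its underside
- driver: bystander: screwdriver with black handle, 190 mm long, lying on the bench on the robot's side of the carrier. Its length is along its x axis
- heatsink: bystander: finned aluminium heat sink, 60 x 70 x 32 mm, lying on the bench beyond the carrier. Origin: centre of its underside
Things that resemble listed ones, but are neither listed nor needed, are in the scene too. Leave any orange look-alike of the part that bears tipped_centre alone. What is shaped like the part that bears inner_centre but blue is not meant.

How it is judged:
By the outcome, as a careful person would: the job done as asked, in the order asked, and still so for the second after the job is handed in, while the arm keeps its last pose, push and grip.
It also fails if it takes over 48 s, if anything falls off the work surface, if the arm or the gripper's body presses on something with over 40 N, if the wrist force passes 120 N, or if a joint passes its speed limit or range.

ROBOT

A 6-joint arm with a two-finger parallel gripper is mounted at the origin on the work surface. World frame = base frame: x ahead of the robot, y to its left, z up, the work surface at z = 0. Lengths are in mm, angles in rad, forces in N, time in s.
With the tool pointing down it reaches from about 275 to 850 mm from the base axis. Payload 19 kg.
Tool frame: the origin (TCP) lies at the very end of the fingers, on their centre line; the grasp point (between the pads) lies 19 mm behind it; z points along the fingers, x is the direction in which the jaws open and shut, and the axes are right-handed (so a half turn about z gives the same grasp; the last joint's range is limited). The gripper opens to 85 mm and grips with 20 to 120 N. Pads are 22 mm wide; open, the fingers measure 114 mm over their backs; the gripper's body (76 mm by 85 mm) begins 54 mm behind the grasp point. The pads swing forward as they close: fully open they stand 13 mm farther back than shut.
Start: joints at [-1.301, 0.15, 1.437, -0, 1.554, -0.134], TCP at [225.898, -528.735, 231.267] pointing down, gripper open.
Joint ranges: [-2.8, 2.8], [-0.68, 2.1], [0.12, 2.68], [-1.39, 4.53], [0.16, 2.79], [-2.81, 2.81]. Speed limits (rad/s): [1.89, 1.89, 2.22, 3.01, 3.01, 3.01].

INTERFACE

Orientations are given as [roll, pitch, yaw] about the fixed x, y, z axes, in that order (R = Rz(yaw) Ry(pitch) Rx(roll)).
In Python, from workcell import * gives the robot as it stands. The module is installed in compiled form; this text tells all that it offers.
- The arm moves only by the shell command python3 -m crank 'ROWS' [FORCE]. ROWS is a JSON object of lists of equal length, an entry for each row: "travel": the shift along the world's x, y, z in m, a list of three; "roll": the turn about the world's z in rad; "hand": the closure in counts, from 0 (fully open) to 255 (shut). A call has 1 to 5 rows; each row shifts and turns the commanded pose from where the row before left it; what a row does not reach is not made up. A row lasts 1/12 s, in which the tool goes at most 41.7 mm and 7.16 degrees, less where a joint would pass 70% of its speed; a pose out of reach is approached as far as the arm can. A call with a gripper value outside its range is refused whole. The fingers move at their own pace and stop on an object; FORCE is the grip in N (left out, the last holds). Time passes only in rows, so rows that do not move let the fingers close. It gives the time, the measured TCP pose, the force and the opening at its end, in the units of the state.
- sense(): the state, without advancing time (a new reading comes with each control period).
- camera(name): name is "scene" or "top"; returns the picture (480x640x3 uint8, red, green, blue); there is no depth.
- camera_model(name): a dict with "vertical_fov" (degrees; the focal length in pixels is half the picture's height over the tangent of half this angle, whatever the lens; pixels are square), "cx", "cy" (the principal point, pixels), "R" (3x3) and "t" (3): a world point X has camera coordinates R X + t. Camera axes: x right, y down, z forward; pixel columns grow to the right and rows downward; lengths in mm; the calibration is good to about 2 mm. A picture is of the moment at which its call begins. camera_model takes no time and is no camera call.
- hand_in(): hands the job in, once; it reports no verdict.
Trained networks look in the newest picture that a camera, given by its name, has taken for a name from the list of things; names that differ only in an ending like _2 or _b are one class to them, and where a whole thing is asked for, a point or a joint stands for the part that bears it (a point fixed in the world has none). Each returns a list of dicts, best first, with "confidence" (0 to 1); they miss things now and then, are a little off and sometimes report something else, mostly with a low value. They report only what shows in the picture. A call takes as long as a camera call. They do not tell look-alikes from the thing itself.
- boxes_of(camera, thing): "location" ([column, row] in pixels, amid what is visible of it).
- cut_out(camera, thing): "pixels" (480x640 bool, what is visible of it) and "location" ([column, row] in pixels, amid what is visible of it).
- place_of(camera, thing): "location" ([column, row] in pixels: a listed point, or the origin of a listed thing).
The state is a dict: "clock": time; "qpos": joint angles; "qd": joint speeds; "joint_efforts": joint torques, N m; "tool_pos": TCP position; "orientation": TCP orientation; "ft_force": force on the tool from outside, world axes, zero at the start; "wrist_torque": the same for the moment, N m; "opening": opening from 0.0 (shut) to 1.0 (fully open).
Only numpy, scipy, OpenCV 4.12 (cv2) and the standard library are available. Lean on these libraries where they do the work, as an engineer would, in place of code of your own. Each camera call takes 0.05 s, during which the arm holds its last target.

## Working session

There is one attempt and no reset: what is moved stays moved. The work goes in short steps, Python scripts to look and compute and a shell command to move; the robot and the scene stay as the last step left them, time stands still between calls to the robot, and variables do not carry over. Pictures are saved under pics/ and viewed, and the job is handed in when it is done.

```bash
mkdir -p pics
python3 - <<'E'
from workcell import *
import cv2
for n in ("scene","top"):
    im=camera(n); cv2.imwrite(f"pics/{n}0.png",im[:,:,::-1])
    m=camera_model(n); print(n,m)
    for t in ("carrier","grip_bar","tipped_centre","inner_centre","mid_centre","outer_centre","jar","driver","heatsink"):
        print(t,[([round(float(v)) for v in d["location"]],round(float(d["confidence"]),2)) for d in place_of(n,t)][:5])
print(sense())
E
```

```text
scene {'vertical_fov': 45.823873035239494, 'cx': 314.3135655944229, 'cy': 232.44420536998274, 'R': array([[ 0.36609878,  0.93055706, -0.00593616],
       [ 0.49733092, -0.20104306, -0.84394529],
       [-0.78653267,  0.30601511, -0.53639642]]), 't': array([-226.15589046, -162.18640814, 1365.54184434])}
carrier [([236, 330], 0.92)]
grip_bar [([226, 235], 0.57), ([210, 301], 0.46)]
tipped_centre [([384, 281], 0.86), ([314, 300], 0.76), ([226, 236], 0.53)]
inner_centre [([260, 302], 0.71), ([401, 349], 0.69), ([170, 303], 0.61)]
mid_centre [([212, 303], 0.56), ([236, 330], 0.47)]
outer_centre [([172, 304], 0.7)]
jar [([248, 405], 0.69)]
driver [([215, 276], 0.9)]
heatsink [([176, 396], 0.93)]
top {'vertical_fov': 42.36310231071209, 'cx': 324.84268719135883, 'cy': 247.798330101586, 'R': array([[-1.18647965e-03, -9.99998875e-01,  9.18130307e-04],
       [-9.70021100e-01,  9.27788284e-04, -2.43018939e-01],
       [ 2.43017813e-01, -1.17894280e-03, -9.70021109e-01]]), 't': array([ 48.42635618, 594.14185132, 935.08163043])}
carrier [([419, 267], 0.77), ([434, 241], 0.31)]
grip_bar [([433, 23
[... 259 characters left out ...]
eatsink [([480, 207], 0.91)]
{'clock': 1.0, 'qpos': array([-1.30102573e+00,  1.50520670e-01,  1.43741692e+00, -6.16905663e-06,
        1.55378092e+00, -1.33988163e-01]), 'qd': array([-0.00032659, -0.00164471, -0.00043004,  0.00079966, -0.0006575 ,
        0.0005322 ]), 'joint_efforts': array([-1.51666445e-03, -7.12821078e+01, -5.71048057e+01, -3.96608875e-04,
        1.51411801e-03,  1.20423554e-06]), 'tool_pos': array([ 225.88285004, -528.74167067,  231.24635911]), 'orientation': array([-3.14158195e+00,  1.25550309e-04, -1.16703746e+00]), 'ft_force': array([ 0.25553806, -0.07881685, -0.06996054]), 'wrist_torque': array([-0.00224345,  0.03076302,  0.00250308]), 'opening': 1.0050921728661224}
```

View pics/scene0.png

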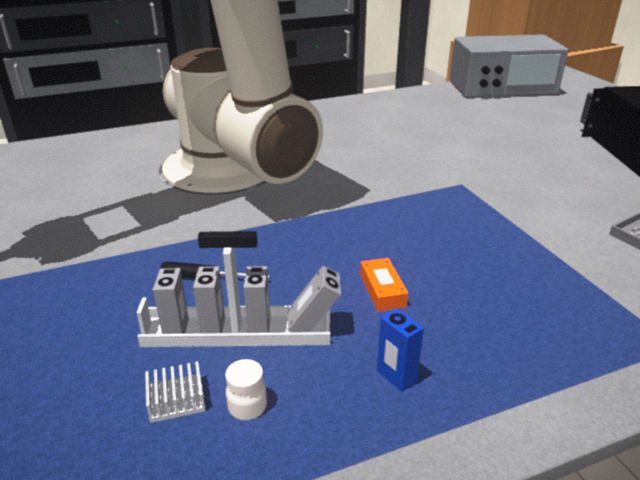

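View pics/top0.png

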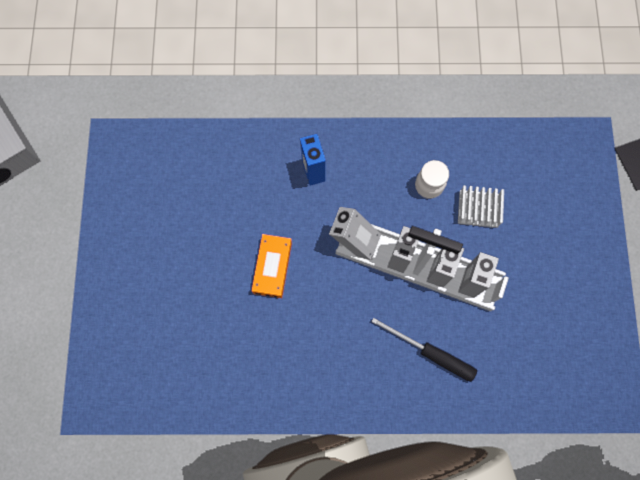

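```bash
cat > h.py <<'E'
from workcell import *
import numpy as np, cv2
from scipy.optimize import least_squares
def proj(n,X):
    m=camera_model(n); f=240/np.tan(np.radians(m["vertical_fov"]/2))
    c=np.atleast_2d(X)@m["R"].T+m["t"]; return np.c_[m["cx"]+f*c[:,0]/c[:,2], m["cy"]+f*c[:,1]/c[:,2]]
def tri(ps,qt):
    def r(X): return np.r_[proj("scene",X)[0]-ps, proj("top",X)[0]-qt]
    s=least_squares(r,[500,0,50]); return s.x, np.abs(s.fun).max()
def C(p,L):
    x,y,a=p; c,s=np.cos(a),np.sin(a); L=np.atleast_2d(L)
    return np.c_[x+c*L[:,0]-s*L[:,1], y+s*L[:,0]+c*L[:,1], L[:,2]]
def crop(n,im,u,v,w,h,k):
    return cv2.resize(im[v:v+h,u:u+w],None,fx=k,fy=k,interpolation=cv2.INTER_CUBIC)
E
cat > fit.py <<'E'
from h import *
obs=[("scene",(226,238),(0,0,168)),("top",(434,239),(0,0,168)),("scene",(260,302),(0,30,54)),("scene",(212,303),(0,-40,54)),("scene",(171,303),(0,-98,54)),("top",(403,255),(0,30,54)),("top",(442,267),(0,-40,54)),("top",(473,275),(0,-98,54)),("scene",(236,330),(0,0,0)),("top",(419,267),(0,0,0))]
f=lambda p: np.concatenate([proj(n,C(p,L))[0]-o for n,o,L in obs])
best=min((least_squares(f,[450,-150,a],loss="soft_l1") for a in (-1,0,1,1.3,2)),key=lambda s:s.cost)
print(best.x,np.degrees(best.x[2]),best.fun.round(1))
for a,b in [((226,238),(434,239)),((260,302),(403,255)),((314,300),(357,238))]: print(tri(a,b))
np.save("carrier.npy",best.x)
p=best.x
W=[]
for sx in(-33,33):
  for sy in(-141,141):
    W+= [(sx,sy,0),(sx,sy,22)]
W+=[(s,t*y,54) for s in(-18,18) for t in(-1,1) for y in(135,)]
W+=[(s,t,178) for s in(-7,7) for t in(-40,40)]
a=np.radians(32)
# tipped: lower foot edge (inner y, toward +y low edge) at y=104,z=4
ax=np.array([0,np.sin(a),np.cos(a)]); lat=np.array([0,np.cos(a),-np.sin(a)])
e=np.array([0,104,4.]); 
c=e-15*lat+50*ax; print("tipped centre in carrier",c,"world",C(p,c))
T=[c+ i*25*np.array([1,0,0])+j*15*lat+k*50*ax for i in(-1,1) for j in(-1,1) for k in (-1,1)]
for n in("scene","top"):
    im=cv2.imread(f"pics/{n}0.png"); k=3
    u0,v0,w,h=(120,220,260,140) if n=="scene" else (300,190,230,130)
    o=crop(n,im,u0,v0,w,h,k)
    for pts,col in((W,(0,255,0)),(T,(0,0,255))):
        for u,v in proj(n,C(p,np.array(pts))): cv2.circle(o,(int((u-u0+.5)*k),int((v-v0+.5)*k)),3,col,-1)
    cv2.imwrite(f"pics/{n}_fit.png",o)
E
python3 fit.py
```

```text
Traceback (most recent call last):
  File "fit.py", line 4, in <module>
    best=min((least_squares(f,[450,-150,a],loss="soft_l1") for a in (-1,0,1,1.3,2)),key=lambda s:s.cost)
  File "fit.py", line 4, in <genexpr>
    best=min((least_squares(f,[450,-150,a],loss="soft_l1") for a in (-1,0,1,1.3,2)),key=lambda s:s.cost)
              ~~~~~~~~~~~~~^^^^^^^^^^^^^^^^^^^^^^^^^^^^^^^
  File "fit.py", line 3, in <lambda>
    f=lambda p: np.concatenate([proj(n,C(p,L))[0]-o for n,o,L in obs])
                                ~~~~^^^^^^^^^^
  File "h.py", line 5, in proj
    m=camera_model(n); f=240/np.tan(np.radians(m["vertical_fov"]/2))
ValueError: time passes only in moves, steps and waits
```

```bash
sed -i 's/^def proj/M={n:camera_model(n) for n in ("scene","top")}\ndef proj/; s/m=camera_model(n);/m=M[n];/' h.py; python3 fit.py
```

```text
[ 581.70122393 -109.88906313  -31.76237809] -1819.850212139167 [ 4.  -0.2 -2.2  1.3 -3.3 -0.4 -2.4 -0.3 -0.6  0.6 -0.1 -3.1  1.3 -1.1
  4.1  2.6  3.3 -0.7 -3.5 -2.1]
(array([ 582.94892147, -114.38026968,  169.50058842]), np.float64(0.9861161636232509))
(array([588.55872096, -78.82060184,  49.78046685]), np.float64(2.0288755811135957))
(array([617.4043363 ,  -2.87203346,  52.17623473]), np.float64(1.8555776899339094))
tipped centre in carrier [  0.         117.77524177  54.35119377] world [[621.69326145   0.88839174  54.35119377]]
```

View pics/scene_fit.png

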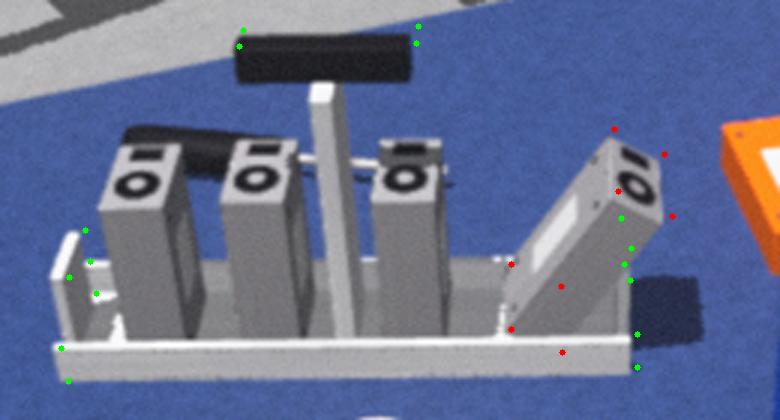

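View pics/top_fit.png

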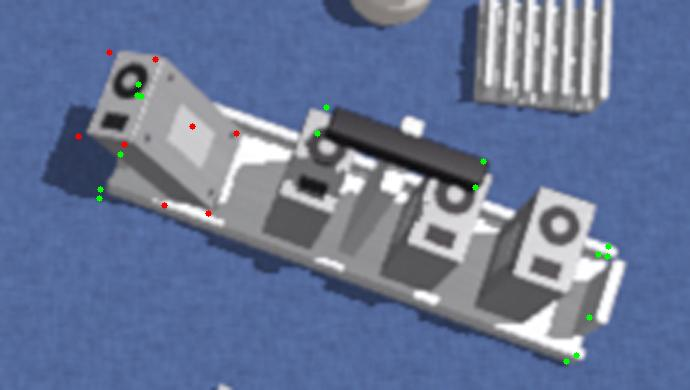

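```bash
python3 - <<'E'
s=open('fit.py').read()
new='''
S=[((33,-141,22),(55,345)),((33,-141,0),(62,380)),((33,141,22),(630,340)),((33,141,0),(630,374)),((7,-40,158),(235,81)),((7,40,158),(410,81))]
Tt=[((-33,-141,22),(582,352)),((33,-141,22),(613,245)),((-33,141,22),(112,187)),((7,40,178),(335,108)),((7,-40,178),(490,159)),((-7,-40,158),(480,187)),((-7,40,158),(325,138))]
obs=[("scene",np.array(o)/3+[120,220]-.5+.33,L) for L,o in S]+[("top",np.array(o)/3+[300,190]-.17,L) for L,o in Tt]
'''
s=s.replace("f=lambda",new+"f=lambda",1).replace("for a in (-1,0,1,1.3,2)","for a in (-.35,)")
open('fit.py','w').write(s)
E
python3 fit.py
```

```text
[ 582.81423449 -114.00206662    5.92760804] 339.62692348570147 [-1.1  1.4 -0.9  0.8 -0.1 -0.3 -0.3 -0.6  0.1  1.3 -0.   0.4 -0.1  0.9
  0.6  0.4 -1.8 -0.9 -0.3 -1.5  0.2 -0.2 -2.2  2.5 -1.7  0.7]
(array([ 582.94892147, -114.38026968,  169.50058842]), np.float64(0.9861161636232509))
(array([588.55872096, -78.82060184,  49.78046685]), np.float64(2.0288755811135957))
(array([617.4043363 ,  -2.87203346,  52.17623473]), np.float64(1.8555776899339094))
tipped centre in carrier [  0.         117.77524177  54.35119377] world [[623.81551512  -3.59417487  54.35119377]]
```

View pics/scene_fit.png

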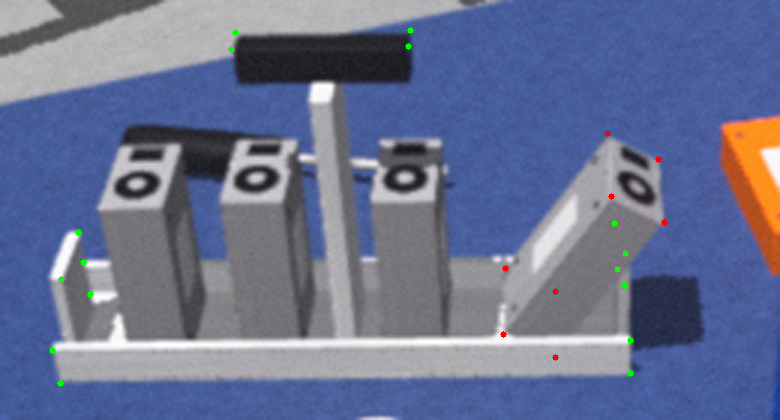

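View pics/top_fit.png

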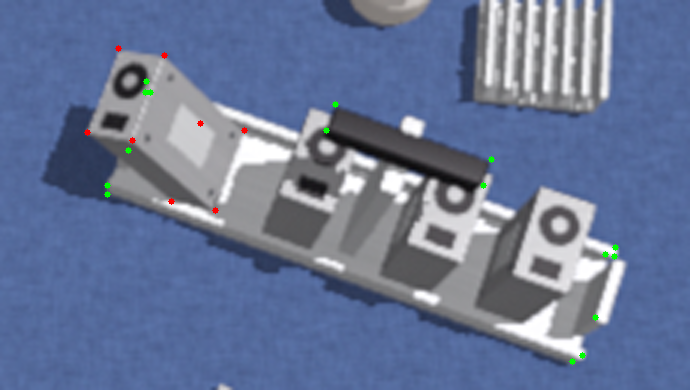

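The pictures show the carrier with its +y end towards the orange and blue boxes. The fitted outline matches to about 2 mm.

What could be taken for the tipped module:
- **Grey leaning box:** scene (314,300), top (357,238). The 3x crops show it leaning on the end stop in the carrier, so this is the one.
- **Orange lying box:** scene (384,281), top (274,265). Left alone.
- **Blue standing box:** scene (401,349), top (314,162). Left alone.

Next I check clearances and the post height.

Run:
```python
from h import *
p=np.load("carrier.npy")
print("blue",tri((401,349),(314,162)),"orange",tri((384,281),(274,265)))
for q in [(20,5,158),(-20,5,158),(20,0,130),(20,0,100),(0,0,158),(20,5,60)]:
    a=proj("scene",C(p,q))[0];b=proj("top",C(p,q))[0]
    print(q,((a-[120,220])*3).round(),((b-[300,190])*3).round())
print("pre",C(p,[-1,132,0]),"bar",C(p,[0,0,168]))
o=cv2.imread("pics/top0.png"); cv2.imwrite("pics/post.png",crop("top",o,395,215,80,60,9))
o=cv2.imread("pics/scene0.png"); cv2.imwrite("pics/post2.png",crop("s",o,190,225,80,70,8))
```

```text
blue (array([754.80709506,  69.75648366,  49.11259949]), np.float64(1.9865885286554317)) orange (array([578.48905087, 136.96507925,  20.28347368]), np.float64(1.5633563190695554))
(20, 5, 158) [330.  99.] [403. 114.]
(-20, 5, 158) [339.  51.] [378. 187.]
(20, 0, 130) [324. 149.] [403. 132.]
(20, 0, 100) [330. 201.] [393. 147.]
(0, 0, 158) [324.  75.] [400. 154.]
(20, 5, 60) [347. 266.] [372. 163.]
pre [[627.83015695  10.08889487   0.        ]] bar [[ 582.81423449 -114.00206662  168.        ]]
```

```bash
python3 -m crank '{"travel":[[0.020,0.027,0],[0.020,0.027,0],[0.020,0.027,0],[0.020,0.027,0],[0.020,0.027,0]],"roll":[-0.038,-0.038,-0.038,-0.038,-0.038],"hand":[30,30,30,30,30]}' 20
```

```text
clock: 1.42
tool_pos: [326.5, -392.4, 231.3]
orientation: [-3.141, -0.0, -1.359]
ft_force: [0.3, 0.3, 0.3]
opening: 0.883
```

View pics/post.png

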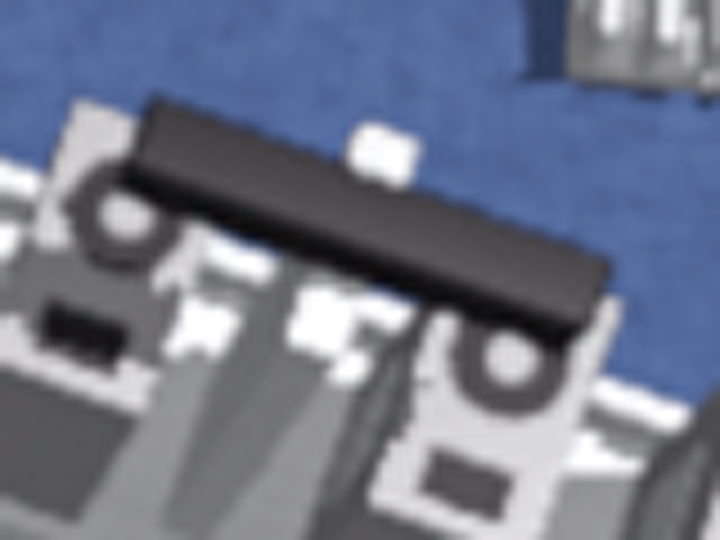

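View pics/post2.png

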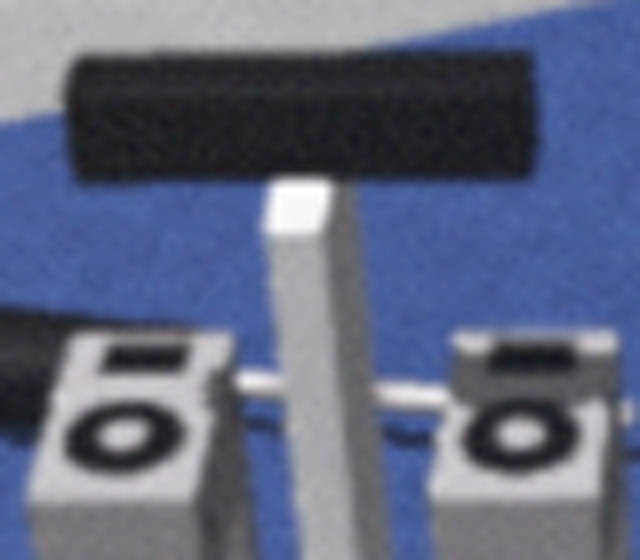

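The pictures show the post's white top reaching past the bar on both sides, at about 158 mm, so the fingertips must stay above that on the bar. Moving on over the tipped module.

```bash
python3 -m crank '{"travel":[[0.020,0.027,0],[0.020,0.027,0],[0.020,0.027,0],[0.020,0.027,0],[0.020,0.027,0]],"roll":[-0.038,-0.038,-0.038,-0.038,-0.038],"hand":[30,30,30,30,30]}' 20 >/dev/null
python3 -m crank '{"travel":[[0.020,0.027,0],[0.020,0.027,0],[0.020,0.027,0],[0.020,0.027,0],[0.020,0.027,0]],"roll":[-0.038,-0.038,-0.038,-0.038,-0.038],"hand":[30,30,30,30,30]}' 20 >/dev/null
python3 -m crank '{"travel":[[0.020,0.027,0],[0.020,0.027,0],[0.020,0.027,0],[0.020,0.027,0],[0.020,0.027,0]],"roll":[-0.038,-0.038,-0.038,-0.038,-0.038],"hand":[30,30,30,30,30]}' 20
python3 -m crank '{"travel":[[0,0,-0.02],[0,0,-0.02],[0,0,-0.02],[0,0,-0.02],[0,0,0]],"roll":[0,0,0,0,0],"hand":[30,30,30,30,30]}' 20
python3 - <<'E'
from h import *
for n in("scene","top"):
    cv2.imwrite(f"pics/{n}1.png",camera(n)[:,:,::-1])
s=sense();print(s["tool_pos"],s["orientation"],s["opening"])
E
```

```text
clock: 2.67
tool_pos: [626.7, 12.9, 231.3]
orientation: [-3.141, 0.0, -1.929]
ft_force: [0.3, -0.9, 1.5]
opening: 0.883
clock: 3.08
tool_pos: [624.4, 11.5, 147.3]
orientation: [3.136, -0.001, -1.927]
ft_force: [-0.1, 0.2, -0.6]
opening: 0.884
[625.81153211  11.27088829 151.49452749] [ 3.14086532e+00 -5.50425945e-05 -1.92703172e+00] 0.8800922364094526
```

Run:
```python
import cv2,numpy as np
a=cv2.imread("pics/scene1.png")[130:360,120:440];b=cv2.imread("pics/top1.png")[150:380,280:600]
cv2.imwrite("pics/c1.png",np.vstack([cv2.resize(a,None,fx=1.3,fy=1.3),cv2.resize(b,None,fx=1.3,fy=1.3)]))
```

```text
(no output)
```

View pics/c1.png

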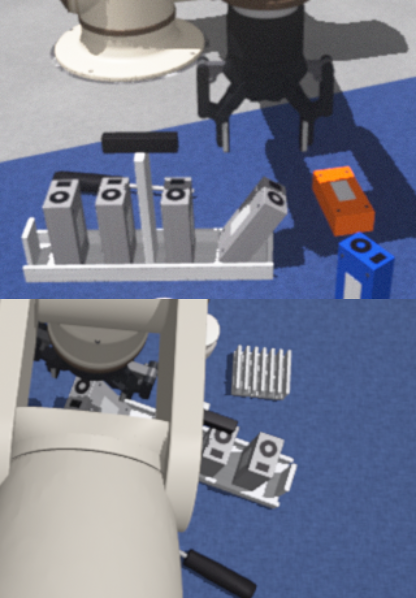

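The pictures show the open fingers above the tipped module, at scene about (295,245) and (355,245), with the module's top at (325,280) between them. Descending to straddle it.

```bash
python3 -m crank '{"travel":[[0.002,-0.001,0],[0,0,-0.02],[0,0,-0.02],[0,0,-0.01],[0,0,0]],"roll":[0,0,0,0,0],"hand":[75,75,75,75,75]}' 20
python3 -m crank '{"travel":[[0,0,-0.008],[0,0,-0.008],[0,0,-0.008],[0,0,-0.004],[0,0,0]],"roll":[0,0,0,0,0],"hand":[75,75,75,75,75]}' 20
python3 - <<'E'
from h import *
im=camera("scene")[:,:,::-1]; cv2.imwrite("pics/s2.png",crop("s",im,230,190,150,150,4))
E
```

```text
clock: 3.6
tool_pos: [627.5, 10.2, 100.2]
orientation: [3.14, -0.0, -1.927]
ft_force: [-0.3, 0.7, -0.2]
opening: 0.711
clock: 4.02
tool_pos: [627.5, 10.3, 72.3]
orientation: [3.14, -0.0, -1.927]
ft_force: [-0.6, -1.1, 0.0]
opening: 0.708
```

View pics/s2.png

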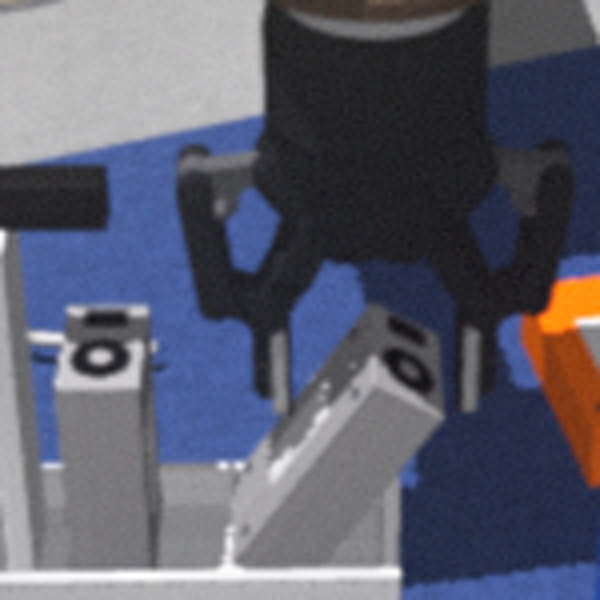

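The crop shows both fingers straddling the leaning top: tips at crop (280,410) and (470,410), module top between them, nothing else touched. Next I push it towards upright while narrowing the gap.

```bash
python3 -m crank '{"travel":[[0,0,0],[-0.001,-0.003,0],[-0.001,-0.003,0],[-0.001,-0.003,0],[-0.001,-0.003,0]],"roll":[0,0,0,0,0],"hand":[95,105,105,105,105]}' 20
python3 - <<'E'
from h import *
im=camera("scene")[:,:,::-1]; cv2.imwrite("pics/s3.png",crop("s",im,230,190,150,150,3))
E
```

```text
clock: 4.48
tool_pos: [623.8, -2.1, 73.5]
orientation: [-3.141, 0.0, -1.927]
ft_force: [0.1, -0.3, 1.2]
opening: 0.588
```

View pics/s3.png

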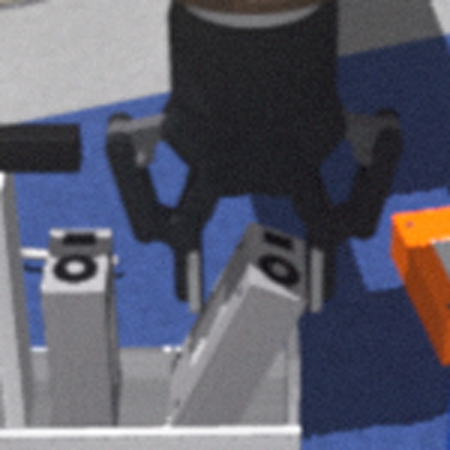

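The crop shows the lean down to about 25°, with the right finger on the top edge. Continuing.

```bash
python3 -m crank '{"travel":[[-0.001,-0.003,0],[-0.001,-0.003,0],[-0.001,-0.002,0],[-0.001,-0.001,0],[0,0,0]],"roll":[0,0,0,0,0],"hand":[115,122,129,129,129]}' 20
python3 - <<'E'
from h import *
im=camera("scene")[:,:,::-1]; cv2.imwrite("pics/s4.png",crop("s",im,230,190,150,150,3))
E
```

```text
clock: 4.95
tool_pos: [619.7, -11.0, 73.3]
orientation: [3.141, 0.0, -1.927]
ft_force: [-0.7, -0.3, 0.1]
opening: 0.497
```

View pics/s4.png

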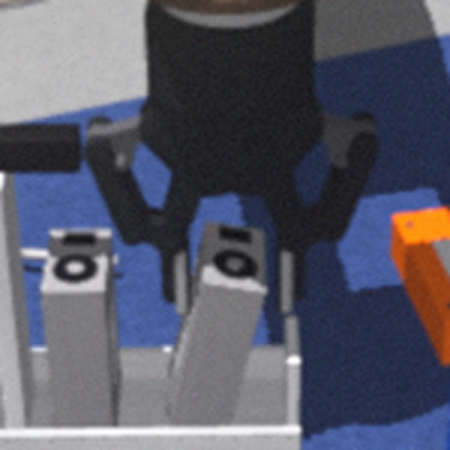

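The crop shows the lean down to about 12°, resting against the left finger. The gripper knuckle at crop (90,130) is only a few mm from the bar end (80,150), so I close first and shift only as far as the knuckle draws in.

```bash
python3 -m crank '{"travel":[[0,0,0],[0,0,0],[-0.001,-0.002,0],[0,-0.001,0],[0,0,0]],"roll":[0,0,0,0,0],"hand":[138,147,147,147,147]}' 20
python3 -m crank '{"travel":[[0,0,0],[0,0,0],[-0.001,-0.002,0],[0,-0.001,0],[0,0,0]],"roll":[0,0,0,0,0],"hand":[155,160,165,165,165]}' 20
python3 - <<'E'
from h import *
im=camera("scene")[:,:,::-1]; cv2.imwrite("pics/s5.png",crop("s",im,230,190,150,150,4))
E
```

```text
clock: 5.42
tool_pos: [618.9, -13.6, 73.3]
orientation: [-3.142, 0.001, -1.927]
ft_force: [-0.1, 2.6, 2.1]
opening: 0.428
clock: 5.83
tool_pos: [618.0, -16.5, 73.5]
orientation: [-3.141, 0.001, -1.927]
ft_force: [0.8, 4.4, 4.6]
opening: 0.413
```

View pics/s5.png

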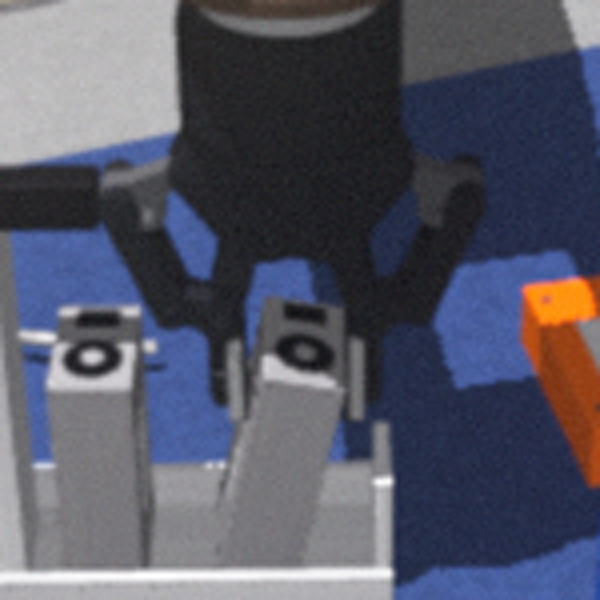

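The crop shows the module still leaning about 11°, with both pads touching it and friction-locked at 35 mm. The left knuckle also touches the bar end at crop (100,185), with about 5 N. The module is already past its balance point, so I'll back off towards +y while opening, then raise the finger it leans on so it rights itself.

```bash
python3 -m crank '{"travel":[[0.001,0.003,0],[0.001,0.003,0],[0.001,0.003,0],[0.001,0.003,0],[0,0,0]],"roll":[0,0,0,0,0],"hand":[155,135,118,100,90]}' 20
python3 - <<'E'
from h import *
im=camera("scene")[:,:,::-1]; cv2.imwrite("pics/s6.png",crop("s",im,130,190,250,160,3))
E
```

```text
clock: 6.3
tool_pos: [621.9, -4.1, 73.0]
orientation: [3.141, 0.0, -1.927]
ft_force: [-0.6, 0.3, -0.2]
opening: 0.647
```

View pics/s6.png

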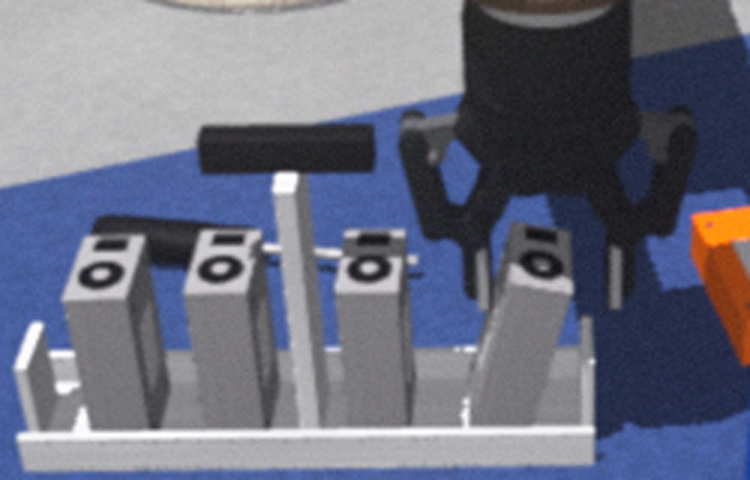

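Contact forces are gone and the module leans lightly (about 10°) on the left finger at crop (485,290). Raising slowly.

```bash
python3 -m crank '{"travel":[[0,0,0.006],[0,0,0.006],[0,0,0.006],[0,0,0.006],[0,0,0.004]],"roll":[0,0,0,0,0],"hand":[90,90,90,90,90]}' 20
python3 - <<'E'
from h import *
im=camera("scene")[:,:,::-1]; cv2.imwrite("pics/s7.png",crop("s",im,230,170,150,170,3))
E
python3 -m crank '{"travel":[[0,0,0.006],[0,0,0.006],[0,0,0.006],[0,0,0.006],[0,0,0.004]],"roll":[0,0,0,0,0],"hand":[90,90,90,90,90]}' 20
python3 - <<'E'
from h import *
im=camera("scene")[:,:,::-1]; cv2.imwrite("pics/s8.png",np.hstack([cv2.imread("pics/s7.png")[:,:380],crop("s",im,230,170,140,170,3)]))
E
```

```text
clock: 6.77
tool_pos: [622.2, -4.9, 102.6]
orientation: [-3.14, 0.0, -1.927]
ft_force: [-0.3, 0.0, -0.8]
opening: 0.649
clock: 7.23
tool_pos: [622.1, -4.8, 130.3]
orientation: [-3.141, 0.0, -1.927]
ft_force: [-0.1, 0.3, 1.0]
opening: 0.645
```

View pics/s8.png

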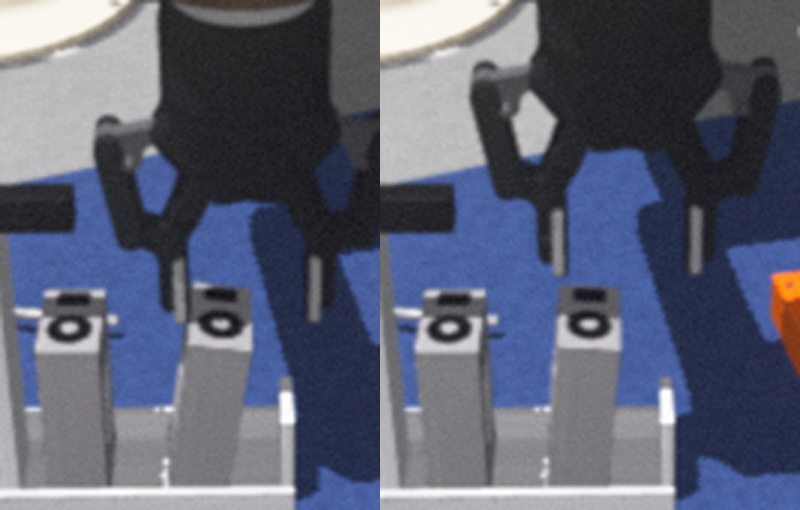

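The right half shows the module standing upright and free at crop (590,390), between the neighbour and the stop, with the gripper clear. Raising, turning 90° and remeasuring the carrier.

```bash
python3 -m crank '{"travel":[[0,0,0.025],[0,0,0.025],[0,0,0.025],[0,0,0.025],[0,0,0.015]],"roll":[0,0,0.11,0.11,0.11],"hand":[90,90,90,90,90]}' 20 >/dev/null
python3 -m crank '{"travel":[[0,0,0],[0,0,0],[0,0,0],[0,0,0],[0,0,0]],"roll":[0.12,0.12,0.12,0.12,0.12],"hand":[60,60,60,60,60]}' 20 >/dev/null
python3 -m crank '{"travel":[[0,0,0],[0,0,0],[0,0,0],[0,0,0],[0,0,0]],"roll":[0.12,0.12,0.12,0.12,0.16],"hand":[60,60,60,60,60]}' 20
python3 - <<'E'
from h import *
im=camera("scene")[:,:,::-1]; cv2.imwrite("pics/scene9.png",im);cv2.imwrite("pics/s9.png",crop("s",im,120,220,260,140,3))
im=camera("top")[:,:,::-1]; cv2.imwrite("pics/top9.png",im);cv2.imwrite("pics/t9.png",crop("s",im,300,190,230,130,3))
s=sense();print(s["tool_pos"],s["orientation"])
E
```

```text
clock: 8.53
tool_pos: [621.9, -4.7, 244.2]
orientation: [3.142, 0.0, -0.386]
ft_force: [0.5, -0.2, 0.0]
opening: 0.764
[621.85105912  -4.72543667 244.1877802 ] [ 3.14155068e+00  3.14625206e-04 -3.88856828e-01]
```

View pics/s9.png

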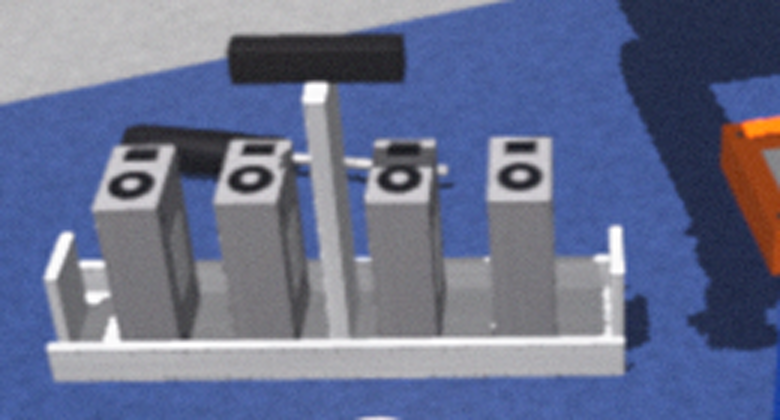

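View pics/t9.png

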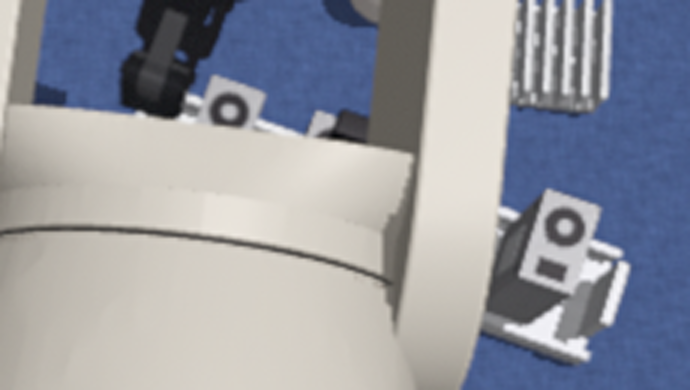

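The crops show all four modules upright in the carrier, the last at scene crop (520,250), near carrier y = 88. The whole carrier has moved a few mm towards −y. Refitting its pose.

```bash
cat > fit2.py <<'E'
from h import *
S=[((33,-141,22),(48,346)),((33,-141,0),(55,381)),((33,141,22),(625,340)),((33,141,0),(625,374)),((7,-40,158),(229,82)),((7,40,158),(404,81))]
Tt=[((-33,-141,22),(587,356)),((33,-141,22),(620,249))]
obs=[("scene",np.array(o)/3+[120,220]-.17,L) for L,o in S]+[("top",np.array(o)/3+[300,190]-.17,L) for L,o in Tt]
f=lambda p: np.concatenate([proj(n,C(p,L))[0]-o for n,o,L in obs])
r=least_squares(f,[582,-116,-.355]); p=r.x; print(p,r.fun.round(1))
# same subset on old points for bias
S0=[(55,345),(62,380),(630,340),(630,374),(235,81),(410,81)];T0=[(582,352),(613,245)]
o2=[np.array(o)/3+[120,220]-.17 for o in S0]+[np.array(o)/3+[300,190]-.17 for o in T0]
f0=lambda p: np.concatenate([proj(obs[i][0],C(p,obs[i][2]))[0]-o2[i] for i in range(8)])
q=least_squares(f0,p).x; print("old",q,"shift",p-q)
im=cv2.imread("pics/scene9.png")
# tipped y along carrier from top-front edge midpoint of scene crop
for y in (80,85,90,95): print(y,((proj("scene",C(p,[25,y,104]))[0]-[120,220])*3).round())
E
python3 fit2.py
```

```text
[ 5.81624763e+02 -1.16186275e+02 -3.60180457e-01] [-0.4  0.6 -0.1  0.  -0.2 -0.1 -0.3 -0.4  0.3  0.8  0.2  0.4 -0.6  0.6
 -0.4  0.1]
old [ 5.82781079e+02 -1.13337330e+02 -3.59115864e-01] shift [-1.15631644e+00 -2.84894498e+00 -1.06459304e-03]
80 [494. 198.]
85 [505. 198.]
90 [515. 198.]
95 [526. 197.]
```

```bash
python3 -m crank '{"travel":[[-0.010,-0.028,0],[-0.010,-0.028,0],[-0.010,-0.028,0],[-0.010,-0.028,0],[0,0,0]],"roll":[0.031,0,0,0,0],"hand":[80,80,80,80,80]}' 20
python3 -m crank '{"travel":[[0,0,-0.02],[0,0,-0.02],[0,0,-0.015],[0,0,-0.01],[0,0,0]],"roll":[0,0,0,0,0],"hand":[80,80,80,80,80]}' 20
python3 - <<'E'
from h import *
im=camera("scene")[:,:,::-1]; cv2.imwrite("pics/s10.png",crop("s",im,120,130,260,230,3))
s=sense();print(s["tool_pos"],s["orientation"])
E
```

```text
clock: 9.05
tool_pos: [580.5, -120.7, 244.3]
orientation: [3.14, 0.0, -0.369]
ft_force: [0.5, -0.8, 0.7]
opening: 0.683
clock: 9.47
tool_pos: [581.2, -116.4, 177.2]
orientation: [3.142, 0.003, -0.364]
ft_force: [-0.0, -0.0, -0.5]
opening: 0.685
[ 581.69938512 -116.53032468  178.7755587 ] [ 3.14157676e+00  1.43047352e-03 -3.63260841e-01]
```

View pics/s10.png

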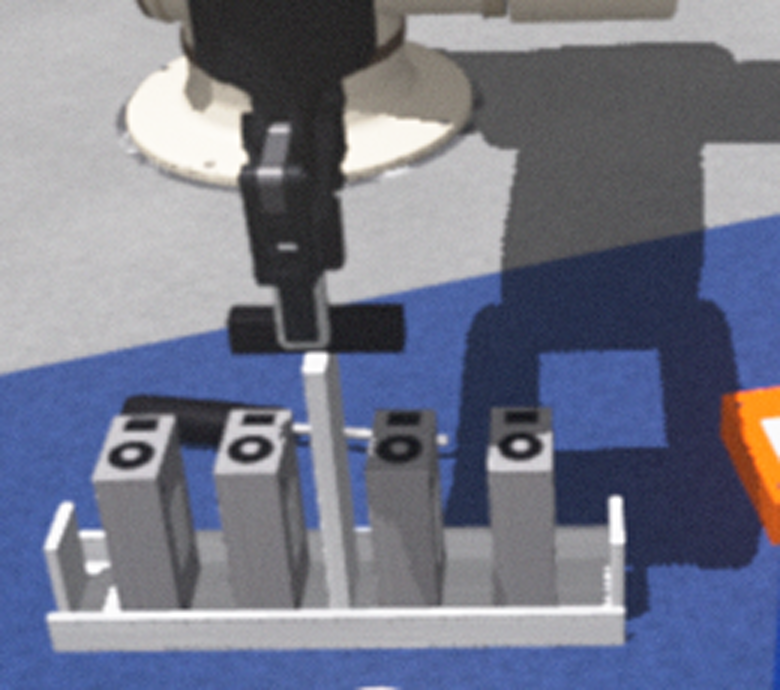

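The crop shows the open gripper centred over the middle of the bar, front fingertip at crop (302,345), with all modules standing. Lowering to just above the post top and closing softly first, then firmly.

```bash
python3 -m crank '{"travel":[[0,0,-0.008],[0,0,-0.006],[0,0,-0.003],[0,0,0],[0,0,0]],"roll":[0.003,0,0,0,0],"hand":[80,80,80,120,150]}' 20
python3 -m crank '{"travel":[[0,0,0],[0,0,0],[0,0,0],[0,0,0],[0,0,0]],"roll":[0,0,0,0,0],"hand":[180,200,215,230,240]}' 20
python3 -m crank '{"travel":[[0,0,0],[0,0,0],[0,0,0],[0,0,0],[0,0,0]],"roll":[0,0,0,0,0],"hand":[255,255,255,255,255]}' 60
```

```text
clock: 9.93
tool_pos: [581.9, -116.7, 162.4]
orientation: [-3.142, 0.0, -0.358]
ft_force: [0.5, 0.1, -0.3]
opening: 0.425
clock: 10.35
tool_pos: [581.9, -116.7, 162.7]
orientation: [3.142, -0.0, -0.358]
ft_force: [-2.8, 1.1, 6.2]
opening: 0.156
clock: 10.77
tool_pos: [581.9, -116.7, 162.8]
orientation: [-3.142, -0.0, -0.358]
ft_force: [-3.1, 1.8, 7.0]
opening: 0.145
```

```bash
python3 -m crank '{"travel":[[0,0,0],[0,0,0],[0,0,0],[0,0,0],[0,0,0]],"roll":[0,0,0,0,0],"hand":[255,255,255,255,255]}' 110
python3 - <<'E'
from h import *
im=camera("scene")[:,:,::-1]; cv2.imwrite("pics/s11.png",crop("s",im,120,130,260,230,3))
s=sense();print(s["tool_pos"],s["orientation"],s["ft_force"],s["wrist_torque"])
E
```

```text
clock: 11.18
tool_pos: [582.0, -116.8, 163.0]
orientation: [-3.142, -0.001, -0.358]
ft_force: [-3.7, 1.3, 7.9]
opening: 0.124
[ 581.99044213 -116.73867193  162.94679565] [-3.14150700e+00 -5.73288751e-04 -3.58113836e-01] [-3.95083329  0.58402427  9.23680444] [ 0.27635262  0.77263491 -0.18665517]
```

View pics/s11.png

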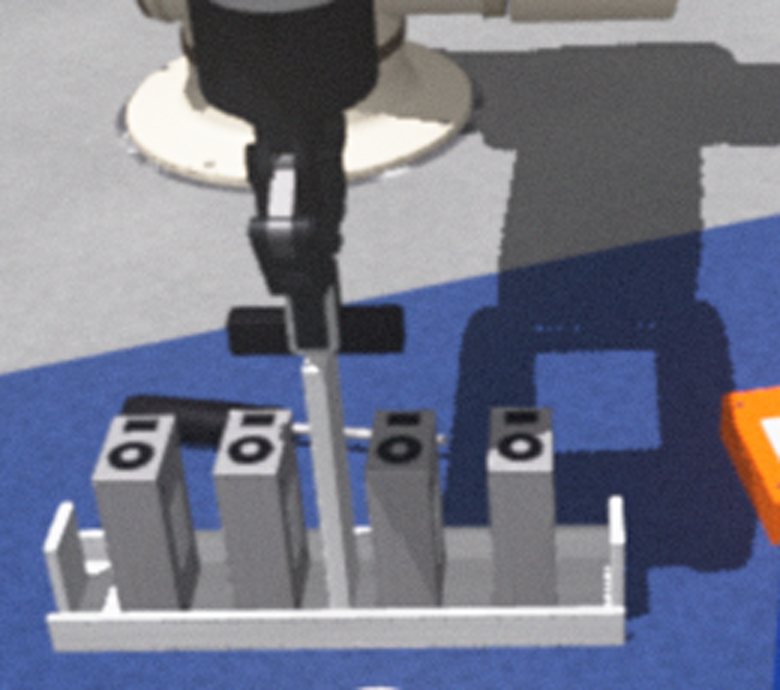

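The crop shows the fingers closed on the bar's middle with the carrier undisturbed. The upward 9 N comes from the pads swinging down as they close. Test lift, small.

```bash
python3 -m crank '{"travel":[[0,0,0.001],[0,0,0.001],[0,0,0.001],[0,0,0.001],[0,0,0.001]],"roll":[0,0,0,0,0],"hand":[255,255,255,255,255]}' 110
python3 -m crank '{"travel":[[0,0,0.002],[0,0,0.002],[0,0,0.002],[0,0,0.002],[0,0,0.002]],"roll":[0,0,0,0,0],"hand":[255,255,255,255,255]}' 110
python3 - <<'E'
from h import *
im=camera("scene")[:,:,::-1]; cv2.imwrite("pics/s12.png",crop("s",im,120,130,260,230,3))
s=sense();print(s["tool_pos"],s["orientation"],s["ft_force"],s["wrist_torque"])
E
```

```text
clock: 11.65
tool_pos: [581.8, -116.7, 167.0]
orientation: [-3.142, 0.001, -0.358]
ft_force: [-0.3, -0.1, -7.8]
opening: 0.134
clock: 12.07
tool_pos: [581.9, -116.8, 177.5]
orientation: [-3.142, -0.0, -0.358]
ft_force: [0.3, -0.3, -8.0]
opening: 0.126
[ 582.03061596 -116.78000772  177.96071233] [-3.14157706e+00 -5.19208228e-04 -3.57987190e-01] [ 0.48262988 -0.04912798 -7.72765039] [ 0.04594806 -0.03445614 -0.04529562]
```

View pics/s12.png

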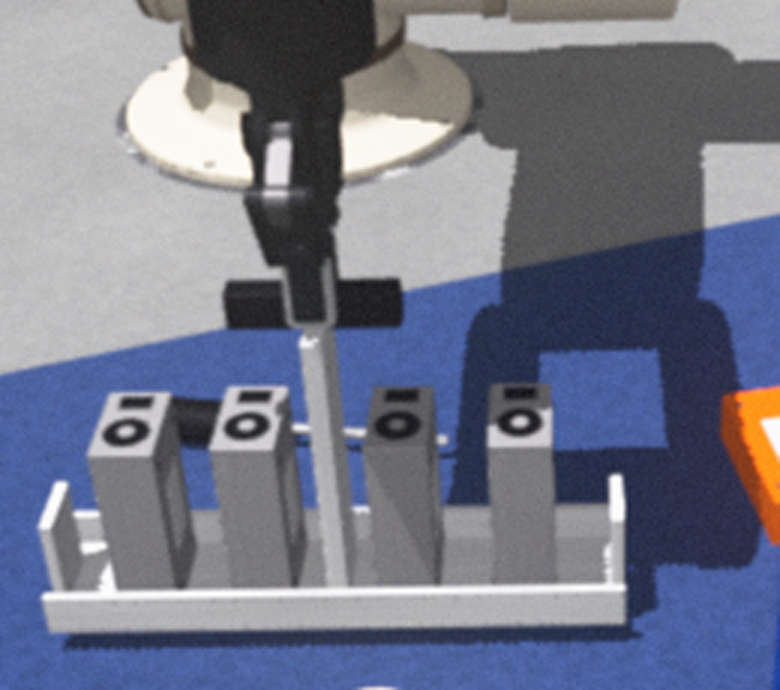

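The crop shows the carrier off the bench and level, its shadow detached below, with 7.8 N on the wrist (the full weight). Lifting smoothly on.

```bash
python3 -m crank '{"travel":[[0,0,0.003],[0,0,0.005],[0,0,0.007],[0,0,0.008],[0,0,0.008]],"roll":[0,0,0,0,0],"hand":[255,255,255,255,255]}' 110
python3 -m crank '{"travel":[[0,0,0.008],[0,0,0.008],[0,0,0.008],[0,0,0.008],[0,0,0.008]],"roll":[0,0,0,0,0],"hand":[255,255,255,255,255]}' 110
python3 -m crank '{"travel":[[0,0,0.008],[0,0,0.008],[0,0,0.008],[0,0,0.008],[0,0,0.008]],"roll":[0,0,0,0,0],"hand":[255,255,255,255,255]}' 110
python3 -m crank '{"travel":[[0,0,0.008],[0,0,0.007],[0,0,0.005],[0,0,0.003],[0,0,0.001]],"roll":[0,0,0,0,0],"hand":[255,255,255,255,255]}' 110
python3 -m crank '{"travel":[[0,0,0],[0,0,0],[0,0,0],[0,0,0],[0,0,0]],"roll":[0,0,0,0,0],"hand":[255,255,255,255,255]}' 110
python3 - <<'E'
from h import *
im=camera("scene")[:,:,::-1]; cv2.imwrite("pics/s13.png",im)
cv2.imwrite("pics/t13.png",camera("top")[:,:,::-1])
s=sense();print(s["clock"],s["tool_pos"],s["orientation"],s["ft_force"],s["wrist_torque"],s["opening"])
E
```

```text
clock: 12.53
tool_pos: [582.0, -116.7, 209.4]
orientation: [-3.142, -0.0, -0.358]
ft_force: [-0.9, -1.1, -7.3]
opening: 0.13
clock: 12.95
tool_pos: [581.9, -116.7, 249.1]
orientation: [3.142, 0.0, -0.358]
ft_force: [0.3, -0.0, -8.1]
opening: 0.133
clock: 13.37
tool_pos: [581.9, -116.7, 289.1]
orientation: [-3.142, 0.0, -0.358]
ft_force: [0.1, -0.2, -7.5]
opening: 0.13
clock: 13.78
tool_pos: [582.0, -116.8, 312.7]
orientation: [-3.142, -0.0, -0.358]
ft_force: [0.5, -0.6, -8.4]
opening: 0.132
clock: 14.2
tool_pos: [581.9, -116.7, 312.0]
orientation: [-3.142, 0.0, -0.358]
ft_force: [0.3, -0.0, -7.4]
opening: 0.129
14.3 [ 581.87744943 -116.74218788  312.15119446] [ 3.14159067e+00  2.39229396e-04 -3.57998428e-01] [-0.44387839 -0.23571334 -7.64578533] [ 0.03690762 -0.0215587  -0.0137187 ] 0.12882731860192428
```

View pics/s13.png

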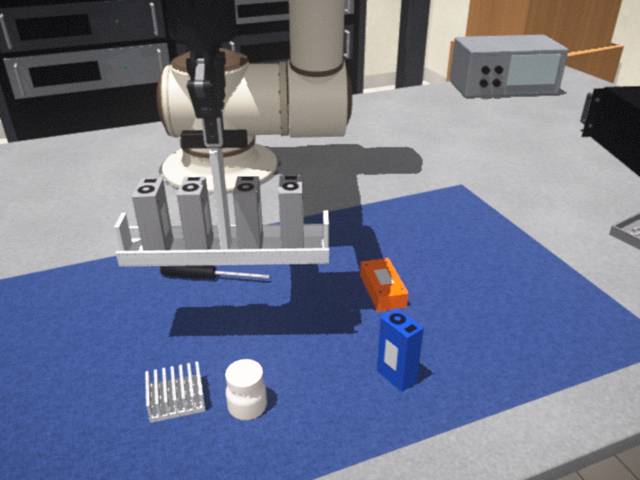

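View pics/t13.png

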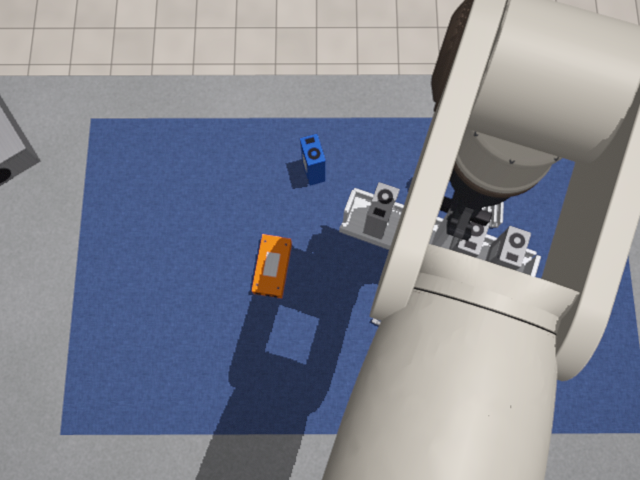

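The scene picture shows the carrier in the air with four modules standing, front wall from (119,264) to (330,263). The bystanders are where they were. Checking level and height against the model before handing in.

Run:
```python
from h import *
im=cv2.imread("pics/s13.png")
S=[((33,-141,0),(119,264)),((33,141,0),(329.5,263)),((33,-141,22),(117,252)),((33,141,22),(329.5,252)),((7,-40,178),(181,130.5)),((7,40,178),(246,131))]
from scipy.spatial.transform import Rotation as Ro
def W(q,L): return Ro.from_euler("xyz",[q[3],q[4],-.358]).apply(L)+q[:3]
f=lambda q:np.concatenate([proj("scene",W(q,L))[0]-o for L,o in S])
# position fixed in x,y,z by the tool; tilt about carrier-frame x (roll) and y(pitch)
g=lambda r: np.r_[f([*r[:3],r[3],r[4]]), (r[0]-582)/3,(r[1]+116.7)/3]
r=least_squares(g,[582,-116,149,0,0]); print(r.x[:3].round(1),np.degrees(r.x[3:]).round(2),np.abs(r.fun).max())
cv2.imwrite("pics/s14.png",crop("s",im,105,110,240,165,3))
```

```text
[ 583.4 -116.3  149.3] [-0.34 -1.01] 2.601987754850228
```

View pics/s14.png

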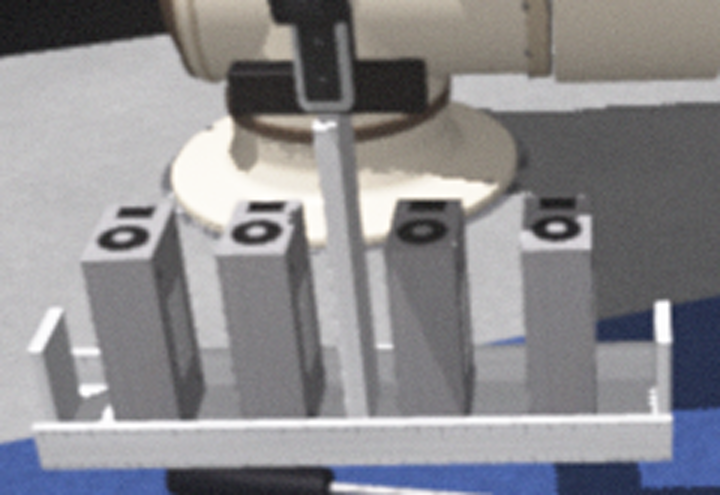

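Level within about 1°, 149 mm up, and all four modules are standing. Handing in.

Run:
```python
from workcell import *
s=sense();print(s["clock"],s["tool_pos"],s["ft_force"])
print(hand_in())
```

```text
14.3 [ 581.87744943 -116.74218788  312.15119446] [-0.44387839 -0.23571334 -7.64578533]
the job is handed in; nothing more can be done
None
```

The tipped module now stands upright and free between its neighbour and the end stop, at about carrier y = 91 mm. I pushed it up with the fingers straddling its top, then let go. After that I gripped the carrier by the middle of its bar at 110 N, lifted it, and handed in while holding it still, at 14.3 s.

**Last checks:**
- **Height and level:** the carrier was about 149 mm above the bench. An image fit put the tilt at about 1° or less, though its worst residual was 2.6 px.
- **Load:** the wrist carried a steady 7.6 N or so, which matches the full weight, so nothing else was supporting it.
- **Modules and bystanders:** all four modules were standing. The jar, screwdriver and heat sink looked unmoved by eye in the scene view; I did not measure them.

**What did not go to plan:** while I was righting the module, its faces locked by friction between the pads. A gripper knuckle also touched the end of the grip bar at about 6 N. The carrier slid about 3 mm along the bench towards its −y end, so I measured it again before gripping the bar.

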